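# Run a pressure vessel's plug into its thread

### The job

Three steel pressure vessels stand on the lab bench; two are closed, and the third has its plug standing proud, caught on the rim past the thread start. Without taking that plug out of the vessel, turn it back anticlockwise (seen from above) until its grip bar points at the two ribs on the rim and it drops into the thread start, then run it in clockwise as far as it goes, so that its head lies flush on the rim. Let go of it.

Things in the scene. Friction and masses are not known exactly. Their poses are not given: they have to be found in the camera images.
- vessel: Fixed steel pot with the proud plug, 84 mm across, 70 mm high, on a 104 mm round foot. Two closed twins 0.15 m or more away have their plug heads flush on the rim. Origin: centre of its underside on the bench, z up. Bore 43 mm wide, plug play 1.5 mm sideways. Two ribs (14 x 8 mm, 5 mm proud) on the rim at x = +-39.5 mm mark the two thread starts.
- start (a point): Foot of one rib, on the vessel's rim (70 mm up), 39.5 mm from its axis along its x; axes as the vessel's. Bar within about 10 degrees of the ribs' line: the plug can go down from 87.5 to about 74 mm. Turned clockwise from there it sinks to 70 mm within 65 degrees (head on rim); a stop ends the turn at about 78 degrees. The thread is slack, 2 mm vertical play.
- plug: Loose upright aluminium plug, 0.2-0.4 kg. Origin: on its axis, underside of the 60 mm wide, 8 mm thick head; z up. Under it a 40 mm neck, 42.5 mm long, with two lugs below the bar's ends; half a turn is all the same. Start: lugs on the rim, origin 87.5 mm up, x axis 40-68 degrees clockwise (negative yaw) of the vessel's. Home: origin 70 mm up, about 78 degrees clockwise.
- bar (a point): Centre of the top face of the plug's grip bar, 38 mm above the plug's origin, on its axis; axes as the plug's. The bar stands on the head along the plug's x: 52 mm long, 16 mm wide, 30 mm high. On the closed twins this top is 108 mm above the bench, here 125.5 mm at the start.
There are look-alikes about, which are no part of the job. Of the things like the plug, leave any that is black or pink; of the rest the smaller one is meant.

How it is judged:
On the way:
1. the plug has been turned back until its bar points at the ribs (within 17 degrees) and has dropped into the thread start (its origin less than 78 mm above the bench) (angle between the x axis of plug and the x axis of vessel, either way round below 0.3 rad and z of plug in the frame of vessel below 0.078 m), for 0.1 s.
At the end, for the whole second after the job is handed in: The plug is home in its vessel: head within 2.5 mm of the rim, bar turned at least 60 degrees from the ribs' line, upright within 6 degrees, within 6 mm of the vessel's axis, at rest and released (z of plug in the frame of vessel below 0.0725 m and angle between the x axis of plug and the x axis of vessel, either way round above 1.05 rad and horizontal distance between plug and vessel below 0.006 m and angle between plug's own z axis and vertical below 0.1 rad and linear speed of plug below 0.02 m/s); the robot touches nothing.
It fails at once if the plug is taken out of the vessel (lifted more than 27 mm above where it rests at the start) (z of plug in the frame of vessel above 0.115 m).
It also fails if it takes over 42 s, if anything falls off the work surface, if the arm or the gripper's body presses on something with over 40 N, if the wrist force passes 120 N, or if a joint passes its speed limit or range.

### The arm

A 7-joint arm with a two-finger parallel gripper is mounted at the origin on the work surface. World frame = base frame: x ahead of the robot, y to its left, z up, the work surface at z = 0. Lengths are in m, angles in rad, forces in N, time in s.
With the tool pointing down it reaches from about 0.4 to 0.85 m from the base axis. Payload 4.5 kg.
Tool frame: the origin (TCP) lies at the very end of the fingers, on their centre line; the grasp point (between the pads) lies 19 mm behind it; z points along the fingers, y is the line along which they close (so a half turn about z gives the same grasp; the last joint's range is limited). The gripper opens to 88 mm and grips with 3 to 60 N. Pads are 18 mm wide; open, the fingers measure 123 mm over their backs; the gripper's body (75 mm by 187 mm) begins 45 mm behind the grasp point.
Start: joints at [1.241, 0.689, -0.195, 1.565, 0.157, 0.902, -0.215], TCP at [0.222, -0.584, 0.239] pointing down, gripper open.
Joint ranges: [-3.01, 3.01], [-0.46, 2.08], [-1.47, 1.51], [0.13, 2.56], [-1, 4.14], [0.04, 2.09], [-2.66, 2.66]. Speed limits (rad/s): [2.57, 2.57, 3.14, 3.14, 3.14, 3.14, 3.14].

### API

Orientations are given as a rotation vector (axis times angle).
In Python, from station import get_state, get_image, close_job gives the robot as it stands.
- The arm moves only by the tool move_arm, never from a script. Its arguments are lists of equal length, an entry for each row: "slide": the shift along the tool's x, y, z in m, a list of three; "delta_rot": the turn, a rotation vector about the tool's x, y, z in degrees, a list of three. In form: {"slide": [[dx, dy, dz], ...], "delta_rot": [[rx, ry, rz], ...]}. A call has 1 to 10 rows; each row shifts and turns the commanded pose from where the row before left it, along the tool's axes as they then stand; what a row does not reach is not made up. A row lasts 1/12 s, in which the tool goes at most 41.7 mm and 7.16 degrees, less where a joint would pass 70% of its speed; a pose out of reach is approached as far as the arm can. A call with a gripper value outside its range is refused whole. "jaw" is the finger opening in m, from 0 to 0.0881, set as the call begins (left out, the last holds). The fingers move at their own pace and stop on an object; "squeeze" is the grip in N (left out, the last holds). Time passes only in rows, so rows that do not move let the fingers close. It gives the time, the measured TCP pose, the force, the opening and the grip force at its end, in the units of the state.
- get_state(): the state, without advancing time (a new reading comes with each control period).
- get_image(name): name is "side" or "top" or "wrist"; returns a dict with "color" (420x560x3 uint8, red, green, blue), "z_map" (420x560 float32, m along the optical axis (not along the pixel's ray), 0 where there is no reading), "intrinsics" (3x3 intrinsics, pixels), "R" (3x3) and "t" (3): a world point X has camera coordinates R X + t; the wrist camera has in their place "tool_from_camera" (4x4, takes a point from camera to tool coordinates, whose origin is the TCP and whose axes are the flange's). Camera axes: x right, y down, z forward; pixel columns grow to the right and rows downward; lengths in m; the calibration is good to about 2 mm. A picture is of the moment at which its call begins: read the wrist's pose just before it.
- close_job(): hands the job in; it is judged then, once.
The state is a dict: "clock": time; "joints": joint angles; "dq": joint speeds; "joint_torque": joint torques, N m; "ee_pos": TCP position; "orientation": TCP orientation; "wrist_force": force on the tool from outside, world axes, zero at the start; "moment": the same for the moment, N m; "width": finger opening in m; "grip_force": force on a finger pad.
Only numpy, scipy, OpenCV 4.12 (cv2) and the standard library are available. Lean on these libraries where they do the work, as an engineer would, in place of code of your own. Each camera call takes 0.05 s, during which the arm holds its last target. There are 200 camera calls.

## Working session

There is one attempt and no reset: what is moved stays moved. The work goes in short steps, Python scripts to look and compute and a tool call to move; the robot and the scene stay as the last step left them, time stands still between calls to the robot, and variables do not carry over. Pictures are saved under pics/ and viewed, at most 10 in all, crops included, and the job is handed in when it is done.

Besides the shell and the picture viewer there is one more tool, called as a command line: name --argument value ..., lists and objects as JSON in quotes. move_arm: Moves the arm, as the interface text tells. Its arguments: {"type":"object","properties":{"slide":{"type":"array"},"delta_rot":{"type":"array"},"jaw":{"type":"number"},"squeeze":{"type":"number"}},"required":["slide","delta_rot"]}

```bash
mkdir -p pics
python3 - <<'E'
from station import *
import cv2,numpy as np
s=get_state();print({k:np.round(v,3).tolist() for k,v in s.items()})
ims=[]
for n in("top","side"):
    d=get_image(n);np.savez(n,**d);ims.append(d["color"][:,:,::-1]);print(n,d["intrinsics"].tolist(),np.round(d["R"],3).tolist(),d["t"])
cv2.imwrite("pics/top.png",cv2.resize(ims[0],(800,600)));cv2.imwrite("pics/side.png",cv2.resize(ims[1],(800,600)))
E
```

```text
{'clock': 0.0, 'joints': [1.241, 0.69, -0.195, 1.566, 0.157, 0.903, -0.215], 'dq': [0.002, -0.0, 0.0, -0.001, 0.002, 0.001, 0.0], 'joint_torque': [0.001, -52.756, -1.266, -15.343, -0.053, 0.007, 0.0], 'ee_pos': [0.222, -0.584, 0.238], 'orientation': [-3.088, -0.568, 0.001], 'wrist_force': [-0.811, 0.081, 1.101], 'moment': [-0.031, 0.046, -0.012], 'grip_force': 0.0, 'width': 0.088}
top [[481.828402348417, 0.0, 278.99883064035026], [0.0, 481.828402348417, 207.75977691799275], [0.0, 0.0, 1.0]] [[0.074, -0.997, 0.007], [-0.972, -0.073, -0.224], [0.224, 0.009, -0.974]] [0.02763906 0.46762249 0.92352156]
side [[518.1801809491437, 0.0, 279.9530178883543], [0.0, 518.1801809491437, 208.84806965756897], [0.0, 0.0, 1.0]] [[-0.989, -0.148, -0.021], [-0.068, 0.572, -0.818], [0.133, -0.807, -0.575]] [0.48233075 0.09466578 1.21720558]
```

View pics/top.png

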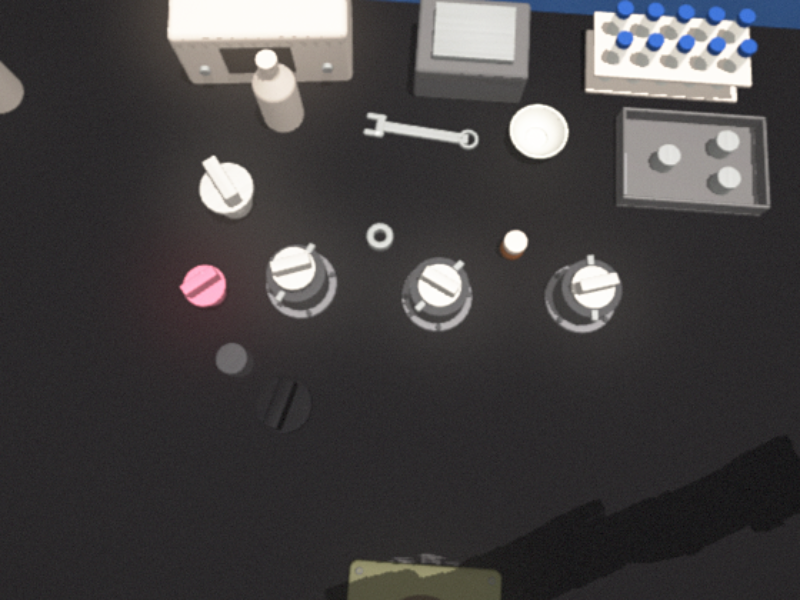

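View pics/side.png

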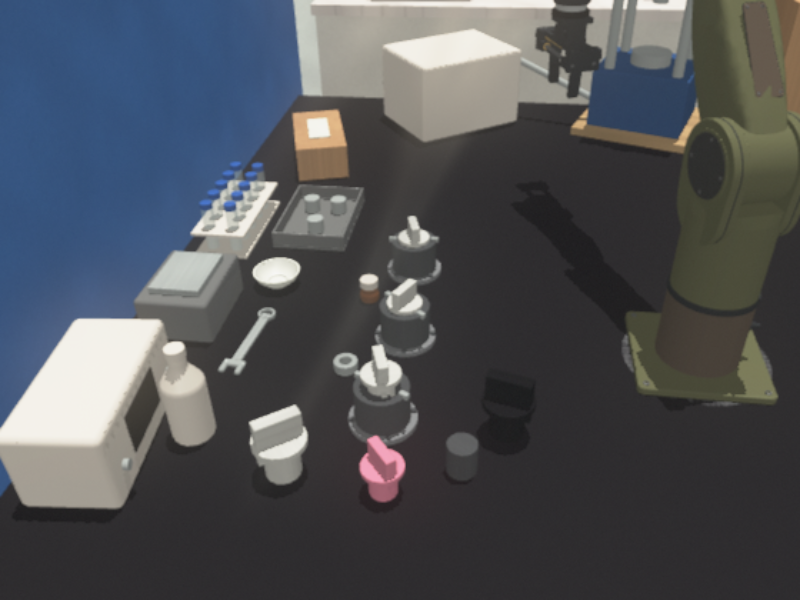

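Top view: vessels at (300,275), (440,290) and (590,290). The left one looks proud, which I'll check by depth.

```bash
cat > h.py <<'E'
import numpy as np
from scipy.spatial.transform import Rotation as Ro
def cloud(d,R=None,t=None):
    z=d["z_map"];K=d["intrinsics"];v,u=np.indices(z.shape)
    P=np.stack([(u-K[0,2])*z/K[0,0],(v-K[1,2])*z/K[1,1],z],-1)
    P[z==0]=np.nan
    return P@R.T+t if R is not None else (P-d["t"])@d["R"]
def ax(p):
    c=p.mean(0);w,V=np.linalg.eigh(np.cov((p-c)[:,:2].T));return c,np.degrees(np.arctan2(V[1,1],V[0,1]))%180,np.sqrt(w)
def wrist():
    from station import get_state,get_image
    s=get_state();d=get_image("wrist");T=np.asarray(d["tool_from_camera"]);R=Ro.from_rotvec(s["orientation"]).as_matrix()
    return s,d,cloud(d,R@T[:3,:3],R@T[:3,3]+s["ee_pos"])
E
python3 - <<'E'
from h import *
d=np.load("top.npz");W=cloud(d)
for u,v in((300,275),(440,290),(590,290)):
    u,v=int(u*.7),int(v*.7);p=W[v-40:v+30,u-35:u+35].reshape(-1,3);p=p[~np.isnan(p[:,0])]
    hi=np.percentile(p[:,2],99);b=p[p[:,2]>hi-.008];c,a,w=ax(b)
    q=p[(p[:,2]>.068)&(p[:,2]<.080)];r=q[np.abs(np.hypot(*(q-c)[:,:2].T)-.041)<.006]
    print(hi,c,a,w,len(b));print("rib",len(r),ax(r) if len(r)>3 else 0)
E
```

```text
0.12702082947226231 [0.48403776 0.21013327 0.12553019] 110.39865303797038 [0.00478903 0.01505516] 240
rib 339 (array([0.4813659 , 0.20777033, 0.07139236]), np.float64(142.63672333343527), array([0.02494806, 0.02998703]))
0.10976506034814053 [0.4798876  0.00851649 0.10824484] 62.783850873617006 [0.00482803 0.01492851] 231
rib 417 (array([0.48097502, 0.00909849, 0.07149662]), np.float64(144.52345090187728), array([0.02658982, 0.02859259]))
0.11036453631738766 [ 0.49302801 -0.20366703  0.10878301] 106.80064170352492 [0.00474129 0.01515473] 232
rib 409 (array([ 0.49337958, -0.20348403,  0.07194521]), np.float64(7.264480127468005), array([0.02612566, 0.02933177]))
```

The left vessel is the proud one: bar at (0.484, 0.210), yaw about 110°. Next I'll arc the tool around the base to above it.

move_arm --slide '[[0.04,-0.005,0],[0.04,-0.005,0],[0.04,-0.005,0],[0.04,-0.005,0],[0.04,-0.005,0],[0.04,-0.005,0],[0.04,-0.005,0],[0.04,-0.005,0],[0.04,-0.005,0],[0.04,-0.005,0]]' --delta_rot '[[0,0,-3.9],[0,0,-3.9],[0,0,-3.9],[0,0,-3.9],[0,0,-3.9],[0,0,-3.9],[0,0,-3.9],[0,0,-3.9],[0,0,-3.9],[0,0,-3.9]]'

```text
clock: 0.93
ee_pos: [0.5005, -0.3003, 0.2384]
orientation: [-2.72, -1.572, -0.0]
wrist_force: [0.3, -0.2, 0.3]
width: 0.0877
grip_force: 0.0
```

move_arm --slide '[[0.04,-0.005,0],[0.04,-0.005,0],[0.04,-0.005,0],[0.04,-0.005,0],[0.04,-0.005,0],[0.04,-0.005,0],[0.04,-0.005,0],[0.04,-0.005,0],[0.04,-0.005,0]]' --delta_rot '[[0,0,-3.9],[0,0,-3.9],[0,0,-3.9],[0,0,-3.9],[0,0,-3.9],[0,0,-3.9],[0,0,-3.9],[0,0,-3.9],[0,0,-3.9]]'

```text
clock: 1.68
ee_pos: [0.5456, 0.0541, 0.2384]
orientation: [2.12, 2.318, 0.0]
wrist_force: [0.7, 0.0, -0.7]
width: 0.0882
grip_force: 0.0
```

Run:
```python
from h import *
import cv2
s,d,W=wrist();print(s["clock"],s["ee_pos"],s["orientation"],s["joints"],s["wrist_force"])
cv2.imwrite("pics/w1.png",d["color"][:,:,::-1])
p=W.reshape(-1,3);p=p[np.hypot(p[:,0]-.484,p[:,1]-.21)<.07];print(len(p))
if len(p)>50:
    b=p[p[:,2]>.118];c,a,w=ax(b);print("bar",c,a,w,len(b))
    q=p[(p[:,2]>.0725)&(p[:,2]<.079)];r=q[np.hypot(*(q-c)[:,:2].T)>.034];print("rib",len(r),ax(r))
```

```text
1.6833 [0.54561595 0.05414398 0.23844879] [2.11997394e+00 2.31841364e+00 1.76802028e-04] [ 0.11701929  0.62092073 -0.49605549  1.79000515  0.38538856  0.82797082
 -0.47603531] [ 7.20026622e-01  3.23329530e-04 -6.64165262e-01]
11211
bar [0.48996359 0.19793721 0.12400398] 114.85987944359307 [0.00460741 0.00724281] 855
rib 44 (array([0.52543744, 0.19256983, 0.07390144]), np.float64(76.9168433642449), array([0.00123102, 0.00236949]))
```

View pics/w1.png

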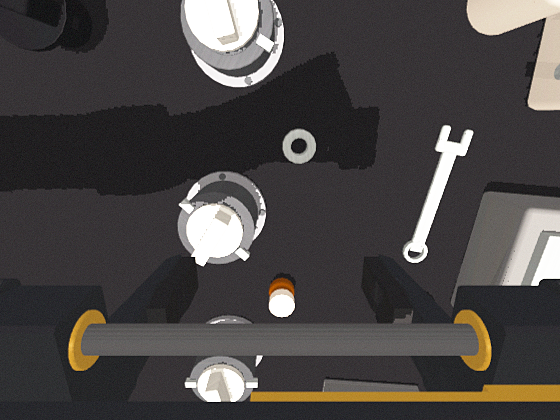

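The wrist view shows the proud vessel at the top edge (225,20), cut off; I'll move closer for a full look.

move_arm --slide '[[0.03,-0.016,0],[0.03,-0.016,0],[0.03,-0.015,0],[0,0,0],[0,0,0]]' --delta_rot '[[0,0,0],[0,0,0],[0,0,-5],[0,0,-5],[0,0,-5]]'

```text
clock: 2.15
ee_pos: [0.4897, 0.1401, 0.2388]
orientation: [-1.791, -2.58, -0.0]
wrist_force: [-0.2, -0.9, -0.1]
width: 0.0878
grip_force: 0.0
```

Run:
```python
from h import *
import cv2
s,d,W=wrist();print(s["clock"],s["ee_pos"],s["orientation"],s["joints"],s["wrist_force"])
cv2.imwrite("pics/w2.png",d["color"][:,:,::-1])
p=W.reshape(-1,3);p=p[np.hypot(p[:,0]-.484,p[:,1]-.21)<.06];print(len(p))
b=p[p[:,2]>.118];c,a,w=ax(b);print("bar",c,a,w,len(b))
q=p[(p[:,2]>.072)&(p[:,2]<.079)];r=q[np.hypot(*(q-c)[:,:2].T)>.034];th=np.degrees(np.arctan2(*(r-c)[:,1::-1].T))
print(np.histogram(th,36,(-180,180))[0])
print("rib",len(r),ax(r))
```

```text
2.15 [0.4896838  0.14013757 0.23882524] [-1.79068780e+00 -2.58044125e+00 -6.35961846e-06] [-0.01146279  0.58415462 -0.56949457  1.89757227  0.4334211   0.78474013
 -0.461048  ] [-0.21693232 -0.90590656 -0.13726407]
34812
bar [0.50612863 0.1761861  0.31555892] 23.797863956653487 [0.01047448 0.0257183 ] 27968
[  0   0   0   0   0   0   0   0   0   0   0   0   0   0   0   0   0   0
   0   0   0   0   0   0   0   0   0   0   0   0   0 129   7   0   0   0]
rib 136 (array([0.44963502, 0.22861823, 0.0739861 ]), np.float64(153.96283951691177), array([0.00232412, 0.00404394]))
```

View pics/w2.png

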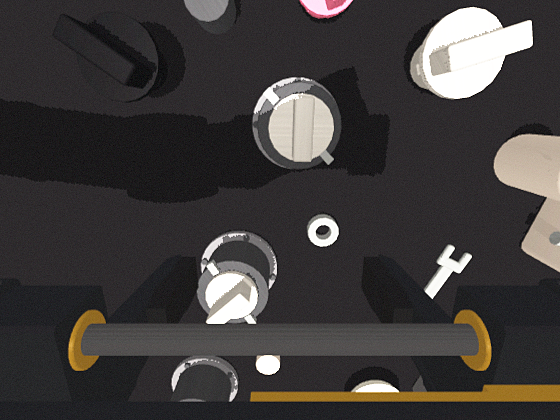

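Whole proud vessel now in view at (298,125), ribs at (268,100) and (327,158). I'll recompute with the gripper pixels removed.

```bash
cat >> h.py <<'E'
def meas(c0=(.484,.21)):
    s,d,W=wrist();print(s["clock"],s["ee_pos"],s["orientation"],s["joints"].round(2) if hasattr(s["joints"],"round") else s["joints"],s["wrist_force"])
    p=W.reshape(-1,3);p=p[(np.hypot(p[:,0]-c0[0],p[:,1]-c0[1])<.055)&(p[:,2]<.14)]
    top=np.percentile(p[:,2],98);b=p[p[:,2]>top-.008];c,a,w=ax(b);print("bar",c,a,w,len(b))
    q=p[(p[:,2]>.0725)&(p[:,2]<.079)];r=q[np.hypot(*(q-c)[:,:2].T)>.034];th=np.degrees(np.arctan2(*(r-c)[:,1::-1].T))
    print(np.histogram(th,36,(-180,180))[0]);print("rib",len(r),ax(r))
    return d,p
E
python3 -c "
from h import *
meas()"
```

```text
2.2 [0.49035123 0.13861038 0.23852928] [-1.78954678e+00 -2.58159539e+00  1.11730934e-03] [-0.01  0.58 -0.57  1.9   0.43  0.79 -0.46] [ 0.5655806  -0.08435888  0.02445211]
bar [0.48447058 0.21250927 0.1242033 ] 109.27187663518698 [0.00463071 0.01481552] 1299
[ 0  0  0  0  0  0  0  0  0  0  0  0  0  0 20 88  0  0  0  0  0  0  0  0
  0  0  0  0  0  0  0  0  6 92  9  0]
rib 215 (array([0.48492122, 0.21169178, 0.07402737]), np.float64(154.37628332989743), array([0.00231124, 0.04030965]))
```

move_arm --slide '[[0.035,0.01,0.0],[0.0354,0.0099,0.0],[0,0,0.03],[0,0,0.03],[0,0,0.03],[0,0,0.02],[0,0,0.015],[0,0,0.01],[0,0,0]]' --delta_rot '[[0,0,0.5],[0,0,0],[0,0,0],[0,0,0],[0,0,0],[0,0,0],[0,0,0],[0,0,0],[0,0,0]]' --jaw 0.05

```text
clock: 3.0
ee_pos: [0.4854, 0.2097, 0.1018]
orientation: [-1.817, -2.562, 0.005]
wrist_force: [-0.0, -0.8, 0.8]
width: 0.05
grip_force: 0.0
```

move_arm --slide '[[0,0,0],[0,0,0],[0,0,0],[0,0,0],[0,0,0],[0,0,0]]' --delta_rot '[[0,0,0],[0,0,0],[0,0,0],[0,0,0],[0,0,0],[0,0,0]]' --jaw 0.0 --squeeze 25

```text
clock: 3.5
ee_pos: [0.4863, 0.2108, 0.1042]
orientation: [1.814, 2.564, 0.001]
wrist_force: [-0.9, -0.8, 1.3]
width: 0.0158
grip_force: 24.7
```

move_arm --slide '[[0,0,0],[0,0,0],[0,0,0],[0,0,0],[0,0,0],[0,0,0],[0,0,0],[0,0,0],[0,0,0],[0,0,0]]' --delta_rot '[[0,0,-5],[0,0,-5],[0,0,-5],[0,0,-5],[0,0,-5],[0,0,-5],[0,0,-5],[0,0,-5],[0,0,-4],[0,0,0]]'

```text
clock: 4.33
ee_pos: [0.4859, 0.2103, 0.1034]
orientation: [-0.72, -3.057, 0.001]
wrist_force: [-0.4, 0.3, -2.2]
width: 0.016
grip_force: 24.7
```

```bash
python3 -c "
from h import *
from station import *
s=get_state();print(s['ee_pos'],2*np.degrees(np.arctan2(s['orientation'][1],s['orientation'][0])),s['wrist_force'],s['moment'])"
```

```text
[0.48594905 0.21034284 0.1033728 ] -206.4866331164455 [-0.4279563   0.28642407 -2.20331257] [ 0.08837604 -0.18871656  0.00661508]
```

Tool yaw is 153.5° and the ribs are at 154.4°. Next, lower gently.

move_arm --slide '[[0,0,0.003],[0,0,0.003],[0,0,0.003],[0,0,0.002],[0,0,0]]' --delta_rot '[[0,0,0],[0,0,0],[0,0,0],[0,0,0],[0,0,0]]'

```text
clock: 4.75
ee_pos: [0.4858, 0.2107, 0.0921]
orientation: [-0.722, -3.057, 0.001]
wrist_force: [-0.7, 0.9, -2.8]
width: 0.0158
grip_force: 24.7
```

move_arm --slide '[[0,0,0.001],[0,0,0.001],[0,0,0],[0,0,0]]' --delta_rot '[[0,0,0],[0,0,0],[0,0,0],[0,0,0]]'

```text
clock: 5.08
ee_pos: [0.4861, 0.211, 0.0908]
orientation: [0.721, 3.057, 0.0]
wrist_force: [-0.2, 0.3, -1.5]
width: 0.0162
grip_force: 24.7
```

move_arm --slide '[[0,0,0.0003],[0,0,0.0003],[0,0,0.0003],[0,0,0.0003],[0,0,0]]' --delta_rot '[[0,0,5],[0,0,5],[0,0,5],[0,0,5],[0,0,0]]'

```text
clock: 5.5
ee_pos: [0.4861, 0.2111, 0.0897]
orientation: [1.244, 2.884, -0.0]
wrist_force: [-0.4, -0.6, -1.7]
width: 0.016
grip_force: 24.8
```

```bash
cat > s.py <<'E'
from h import *
from station import *
s=get_state();print(s['ee_pos'],2*np.degrees(np.arctan2(s['orientation'][1],s['orientation'][0]))%360,s['wrist_force'],s['moment'])
E
python3 s.py
```

```text
[0.48607533 0.21105226 0.08968409] 133.3381284320837 [-0.41561689 -0.5706595  -1.74236959] [-0.00411729 -0.12350693 -0.02148717]
```

move_arm --slide '[[0,0,0.0003],[0,0,0.0003],[0,0,0.0003],[0,0,0.0003],[0,0,0.0003],[0,0,0.0003],[0,0,0.0003],[0,0,0.0003],[0,0,0]]' --delta_rot '[[0,0,5],[0,0,5],[0,0,5],[0,0,5],[0,0,5],[0,0,5],[0,0,5],[0,0,5],[0,0,0]]'

```text
clock: 6.25
ee_pos: [0.486, 0.211, 0.0872]
orientation: [2.153, 2.288, -0.0]
wrist_force: [-1.4, -0.6, -0.5]
width: 0.0159
grip_force: 24.8
```

```bash
python3 s.py
```

```text
[0.48595176 0.21098442 0.08722205] 93.47105383052387 [-1.4059343  -0.56467333 -0.50348585] [-0.07194832 -0.0026326  -0.02784657]
```

Turned 60°, still free. Continue to the stop at about 76°.

move_arm --slide '[[0,0,0.0002],[0,0,0.0002],[0,0,0],[0,0,0],[0,0,0],[0,0,0]]' --delta_rot '[[0,0,4],[0,0,4],[0,0,4],[0,0,4],[0,0,2],[0,0,0]]'

```text
clock: 6.75
ee_pos: [0.4851, 0.2115, 0.0869]
orientation: [-2.48, -1.926, 0.001]
wrist_force: [-4.9, 0.8, 4.1]
width: 0.0161
grip_force: 24.9
```

```bash
python3 s.py
```

```text
[0.48507325 0.21148128 0.08694173] 75.66952348558817 [-4.92594385  0.79688758  4.0804329 ] [0.16532043 0.77356458 0.17187225]
```

It's at the stop and seated. Release, then rise straight up.

move_arm --slide '[[0,0,0],[0,0,0],[0,0,0],[0,0,0]]' --delta_rot '[[0,0,0],[0,0,0],[0,0,0],[0,0,0]]' --jaw 0.06

```text
clock: 7.08
ee_pos: [0.4869, 0.2106, 0.0867]
orientation: [2.484, 1.922, 0.001]
wrist_force: [0.2, -0.1, -0.6]
width: 0.0405
grip_force: 0.0
```

move_arm --slide '[[0,0,-0.01],[0,0,-0.02],[0,0,-0.03],[0,0,-0.03],[0,0,-0.04],[0,0,-0.02],[-0.035,0,0],[-0.035,0,0],[0,0,0],[0,0,0]]' --delta_rot '[[0,0,0],[0,0,0],[0,0,0],[0,0,0],[0,0,0],[0,0,0],[0,0,0],[0,0,0],[0,0,0],[0,0,0]]'

```text
clock: 7.92
ee_pos: [0.4684, 0.1407, 0.2374]
orientation: [2.487, 1.917, -0.001]
wrist_force: [0.3, 0.8, -0.1]
width: 0.06
grip_force: 0.0
```

```bash
python3 -c "
from h import *
import cv2
d,p=meas()
cv2.imwrite('pics/w3.png',d['color'][:,:,::-1])"
```

```text
7.9167 [0.46836948 0.14066052 0.23744062] [ 2.48732156e+00  1.91669907e+00 -9.43921776e-04] [-0.14  0.53 -0.38  1.96  0.3   0.7  -0.96] [ 0.2552059   0.78412309 -0.06156163]
bar [0.48550499 0.21356398 0.10682222] 76.85150771513098 [0.00457488 0.01486616] 1145
[ 0  0  0  0  0  0  0  0  0  0  0  0  0  0 43 67  0  0  0  0  0  0  0  0
  0  0  0  0  0  0  0  0  0 80 31  0]
rib 221 (array([0.4845194 , 0.21163363, 0.07405247]), np.float64(154.41116600538518), array([0.00233046, 0.04043504]))
```

View pics/w3.png

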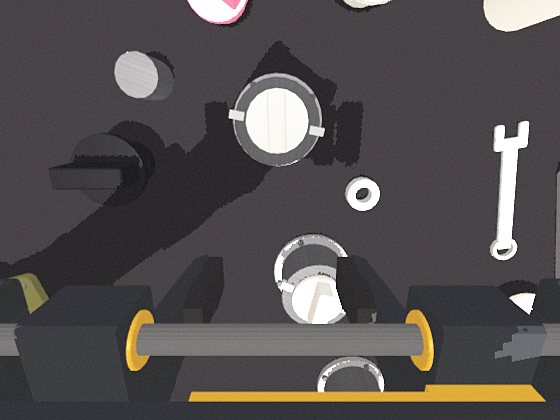

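The plug at (277,120) lies flush: it dropped 17.4 mm, and its bar is 77.6° from the ribs at (237,115) and (317,131).

```bash
python3 -c "
from station import *
print(close_job())"
```

```text
the job is handed in; nothing more can be done
None
```

The plug was turned back into its thread start, run in clockwise to the stop (about 78° from the ribs, head flush on the rim by camera), and released; I handed the job in at about 8 s, and no verdict came back.

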